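Hold a temperature probe centred in its guide over the beaker

TASK

Pull the orange-handled temperature probe straight up out of its holder and lower its rod from above through the hole in the blue guide bridge, into the beaker below, until the red mark on the rod is level with the bridge's top face. The probe must never touch the guide stand or the beaker, and the beaker and the other things on the bench stay where they are. Finish still holding the probe in the gripper, motionless, upright and centred in the hole: do not let go.

Things in the scene. Friction and masses are not known exactly. Their poses are not given: they have to be found in the camera images.
- probe: wireless temperature probe, 170 mm long, about 60 g, starts upright in the holder: steel rod 8 mm in diameter and 100 mm long with a round tip, then a round orange plastic handle 20 mm in diameter and 70 mm long (with thin black rings) whose lower shoulder rests on the holder's rim (so the tip starts 20 mm above the bench). Origin at the rod's tip, z along the probe towards the handle: handle from z = 100 to 170 mm, red mark at z = 60 mm. Round, so its yaw does not matter
- probe_tip (a point): the lower end of the probe's rod, on its axis
- probe_mark (a point): on the probe's axis at the middle of the red mark, a 6 mm tall red band round the rod, 60 mm above the tip
- probe_handle (a point): on the probe's axis at the middle of the orange handle, 135 mm above the tip: the place to grip
- holder: fixed upright white tube, 28 mm outside and 14 mm inside, on a round black foot 70 mm wide; its rim is 120 mm above the bench; origin at the middle of the underside of the foot, z up
- holder_rim (a point): centre of the tube's mouth, 120 mm above the bench
- guide_stand: fixed guide stand: grey base plate 64 x 130 x 6 mm, two steel posts 104 mm apart along its y axis, and on them a blue bridge 44 x 130 mm (x, y) and 12 mm thick, underside 73 mm and top face 85 mm above the bench, with one round vertical through hole 20 mm in diameter in its middle. Origin at the middle of the base's underside, z up
- guide_hole (a point): centre of the guide hole at the bridge's top face, 85 mm above the bench
- beaker: loose small empty glass beaker, 56 mm high, about 42 mm wide, standing on the base plate centred under the guide hole, its rim 62 mm and its inner floor about 12 mm above the bench; origin at the middle of its underside
- carousel (a point): centre of the top of the headspace sampler's round sample carousel, a fixed pale disc about 400 mm in diameter, its underside 134 mm and its top 189 mm above the bench; it overhangs the bench between the places of holder and stand: carry the probe in front of it or above it
- instrument_corner (a point): upper front right corner of the tall pale gas chromatograph (about 0.4 m high, fixed) that fills the bench on the robot's left: keep gripper and arm to the right and in front of it
- timer: white bench timer, 58 x 62 x 20 mm, bystander; origin at the middle of its underside
- bottle: brown reagent bottle with a blue cap, 56 mm wide, 112 mm high, bystander; origin at the middle of its underside
- parts_box: small closed blue box, 50 x 70 x 28 mm, bystander; origin at the middle of its underside
Mind the look-alikes: they are no part of the job. Of the things that look like the probe, the smallest one is meant.

How it is judged:
On the way:
1. the probe is lifted out of the holder: its tip is above the rim (z of probe_tip in the frame of holder_rim above 0.002 m), for 0.1 s.
At the end, for the whole second after the job is handed in: Gripper holds the probe (over 1 N), still (under 20 mm/s), within 0.08 rad of upright; mark within 8 mm of the bridge top's height and 4 mm of the hole's axis, tip within 7 mm of it; probe touches neither stand nor beaker; beaker upright (0.1 rad), within 15 mm of the axis (z of probe_mark in the frame of guide_hole between -0.008 and 0.008 m and horizontal distance between probe_mark and guide_hole below 0.004 m and horizontal distance between probe_tip and guide_hole below 0.007 m and angle between probe's own z axis and vertical below 0.08 rad and contact force between the fingers and probe above 1 N and contact force between probe and guide_stand below 0.2 N and contact force between probe and beaker below 0.2 N and horizontal distance between beaker and guide_hole below 0.015 m and angle between beaker's own z axis and vertical below 0.1 rad and linear speed of probe below 0.02 m/s); the arm keeps its last pose, push and grip.
It fails at once if the probe touches the guide stand (contact force between probe and guide_stand above 0.2 N).
It fails at once if the probe touches the beaker (contact force between probe and beaker above 0.2 N).
It fails at once if the beaker is shifted by more than 15 mm (distance of beaker from where it was at the start of the episode above 0.015 m).
It fails at once if the timer, the brown bottle or the blue box is shifted by more than 20 mm (distance of any of timer, bottle, parts_box from where it was at the start of the episode above 0.02 m).
It also fails if it takes over 48 s, if anything falls off the work surface, if the arm or the gripper's body presses on something with over 40 N, if the wrist force passes 120 N, or if a joint passes its speed limit or range.

ROBOT

A 6-joint arm with a two-finger parallel gripper is mounted at the origin on a cart in front of the work surface, level with it; the furniture and walls round the work are solid. World frame = base frame: x ahead of the robot, y to its left, z up, the work surface at z = 0. Lengths are in m, angles in rad, forces in N, time in s.
With the tool pointing down it reaches from about 0.275 to 0.875 m from the base axis. Payload 12.5 kg.
Tool frame: the origin (TCP) lies midway between the tips of the shut fingers; the grasp point (between the pads) lies 19 mm behind it; z points along the fingers, y is the line along which they close (so a half turn about z gives the same grasp; the last joint's range is limited). The gripper opens to 85 mm and grips with 20 to 120 N. Pads are 22 mm wide; open, the fingers measure 114 mm over their backs; the gripper's body (76 mm by 85 mm) begins 54 mm behind the grasp point. The pads swing forward as they close: fully open they stand 13 mm farther back than shut.
Start: joints at [-1.431, 0.351, 1.652, -0, 1.139, -0.085], TCP at [0.123, -0.536, 0.231] pointing down, gripper open.
Joint ranges: [-2.75, 2.75], [-0.79, 2.1], [0.01, 2.65], [-1.57, 4.71], [0.07, 3.14], [-2.87, 2.87]. Speed limits (rad/s): [2.22, 2.22, 2.79, 3.14, 3.14, 3.14].

INTERFACE

Orientations are given as a unit quaternion [x, y, z, w].
In Python, from rig import ctrl gives the robot as it stands.
- The arm moves only by the shell command python3 -m handwheel 'ROWS' [FORCE]. ROWS is JSON, a list of rows, each a list of 5 numbers: the finger opening in mm, from 0 to 85.4, then the shift along the tool's x, y, z in mm, then the turn about the tool's z in rad. A call has exactly 5 rows; each row is the pose to reach, as a shift and turn from the pose commanded when the call began, along the tool's axes at that moment; what a row does not reach only later rows make up. A row lasts 1/10 s, in which the tool goes at most 50 mm and 8.59 degrees, less where a joint would pass 70% of its speed; a pose out of reach is approached as far as the arm can. A call with a gripper value outside its range is refused whole. The fingers move at their own pace and stop on an object; FORCE is the grip in N (left out, the last holds). Time passes only in rows, so rows that repeat a pose let the fingers close, or fill a call up. It gives the time, the measured TCP pose, the force, the opening and the grip force at its end, in the units of the state.
- ctrl.read_state(): the state, without advancing time (a new reading comes with each control period).
- ctrl.get_image(name): name is "scene" or "side" or "wrist"; returns a dict with "color" (420x560x3 uint8, red, green, blue), "K" (3x3 intrinsics, pixels), "position" and "orientation" of the camera in the world. Camera axes: x right, y down, z forward; pixel columns grow to the right and rows downward; lengths in m; the calibration is good to about 2 mm. A picture is of the moment at which its call begins. There is no depth.
- ctrl.hand_in(): hands the job in; it is judged then, once.
Trained networks look in a picture, given as the dict that the camera call returned (one of the last four; its "shot" number tells which), for a name from the list of things; names that differ only in an ending like _2 or _b are one class to them, and where a whole thing is asked for, a point or a joint stands for the part that bears it (a point fixed in the world has none). Each returns a list of dicts, best first, with "p" (0 to 1); they miss things now and then, are a little off and sometimes report something else, mostly with a low value. They report only what shows in the picture. A call takes as long as a camera call. They do not tell look-alikes from the thing itself.
- ctrl.look_for(picture, label): "at" ([x, y, z] in m, in the coordinates of the camera as it stood for that picture, good to about 4 mm: the middle of the surface that is visible of it).
- ctrl.mark_of(picture, label): "at" ([x, y, z] in m, in the coordinates of the camera as it stood for that picture, good to about 4 mm: a listed point, or the origin of a listed thing).
The state is a dict: "time_s": time; "q": joint angles; "qvel": joint speeds; "joint_efforts": joint torques, N m; "ee_pos": TCP position; "tcp_rot": TCP orientation; "contact_force": force on the tool from outside, world axes, zero at the start; "moment": the same for the moment, N m; "opening": opening from 0.0 (shut) to 1.0 (fully open); "finger_force": force on a finger pad.
Only numpy, scipy, OpenCV 4.12 (cv2) and the standard library are available. Lean on these libraries where they do the work, as an engineer would, in place of code of your own. Each camera call takes 0.05 s, during which the arm holds its last target. There are 200 camera calls.

## Working session

There is one attempt and no reset: what is moved stays moved. The work goes in short steps, Python scripts to look and compute and a shell command to move; the robot and the scene stay as the last step left them, time stands still between calls to the robot, and variables do not carry over. Pictures are saved under pics/ and viewed, at most 10 in all, crops included, and the job is handed in when it is done.

```bash
mkdir -p pics
cat > h.py <<'E'
import numpy as np, cv2
from scipy.spatial.transform import Rotation as R
from rig import ctrl
def world(pic,p): return R.from_quat(pic["orientation"]).apply(p)+np.array(pic["position"])
def proj(pic,P):
    c=R.from_quat(pic["orientation"]).inv().apply(np.array(P)-pic["position"]); u=np.array(pic["K"])@c; return u[:2]/u[2]
def save(pic,n): cv2.imwrite("pics/"+n,cv2.cvtColor(pic["color"],cv2.COLOR_RGB2BGR))
def marks(pic,labels,look=False):
    for l in labels:
        for d in (ctrl.look_for if look else ctrl.mark_of)(pic,l)[:4]:
            w=world(pic,d["at"]); print(l,round(d["p"],2),w.round(4),proj(pic,w).round())
E
python3 - <<'E'
from h import *
s=ctrl.read_state(); print(s["time_s"],s["ee_pos"],s["tcp_rot"])
for n in ["scene","side"]:
    p=ctrl.get_image(n); save(p,n+"0.png"); print(n,np.round(p["position"],3))
    marks(p,["probe_handle","probe_tip","holder_rim","guide_hole","beaker","carousel","instrument_corner","bottle","timer","parts_box"])
print(ctrl.read_state()["time_s"])
E
```

```text
0.0 [ 0.12258482 -0.53584446  0.23076474] [ 9.93686961e-01  1.12186947e-01 -2.56827381e-05 -5.58941667e-04]
scene [-0.131  0.273  1.078]
guide_hole 0.86 [0.4407 0.0994 0.0829] [246. 286.]
beaker 0.67 [0.4404 0.0978 0.0041] [248. 299.]
bottle 0.46 [ 0.643   0.1583 -0.0012] [208. 257.]
parts_box 0.63 [ 0.4359 -0.0646  0.0008] [296. 282.]
side [-0.134  0.993  1.12 ]
probe_handle 0.78 [ 0.5557 -0.3937  0.1749] [342. 174.]
probe_handle 0.62 [ 0.4424 -0.4213  0.1806] [377. 178.]
probe_handle 0.57 [ 0.4383 -0.329   0.1541] [365. 199.]
probe_tip 0.59 [ 0.4371 -0.4214 -0.0023] [373. 223.]
probe_tip 0.25 [ 0.4286 -0.0716 -0.002 ] [325. 282.]
holder_rim 0.75 [ 0.4365 -0.3295  0.1211] [364. 207.]
beaker 0.56 [0.4391 0.1012 0.0052] [291. 315.]
timer 0.78 [ 0.4333 -0.1518 -0.0032] [337. 267.]
parts_box 0.72 [ 0.4297 -0.0712 -0.0026] [325. 282.]
1.1
```

View pics/scene0.png

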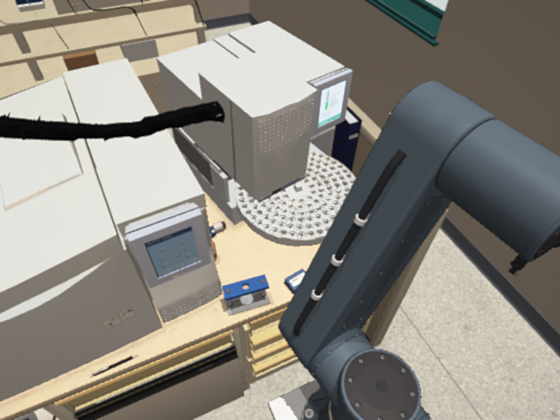

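View pics/side0.png

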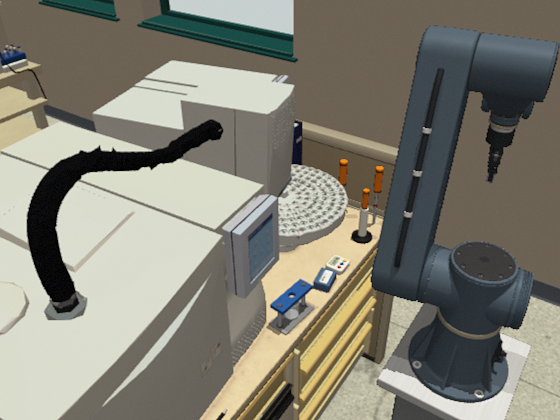

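Run:
```python
import cv2
a=cv2.imread("pics/side0.png")[130:250,310:430]
cv2.imwrite("pics/crop0.png",cv2.resize(a,None,fx=5,fy=5,interpolation=cv2.INTER_CUBIC))
```

```text
(no output)
```

View pics/crop0.png

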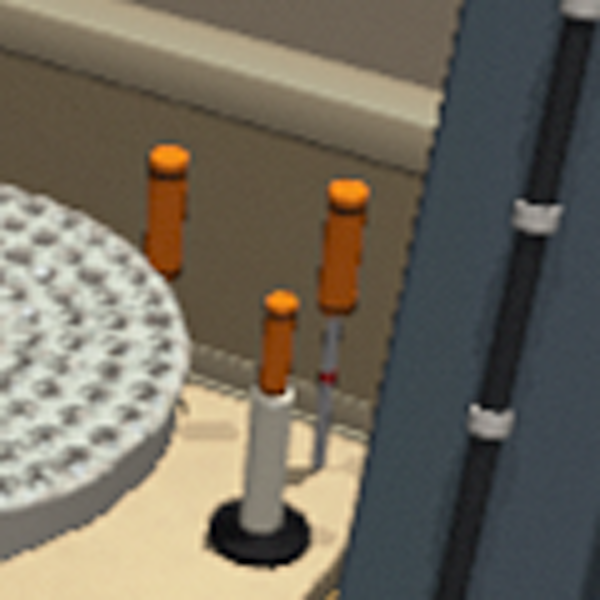

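Three orange-handled candidates in the side view: (342,174), (377,178) and (365,199). The one at (365,199) is clearly the smallest and is the only one in the white holder tube, so it is the probe. The crop confirms this. The bridge is at (291,296), and the timer and box lie between it and the holder. I'll move up and over to just short of the holder and look from there.

```bash
python3 -m handwheel '[[50,20,-10,-40,0],[50,65,-34,-70,0],[50,110,-57,-70,0],[50,155,-81,-70,0],[50,200,-104,-70,0]]' 40; python3 -m handwheel '[[50,45,-23,0,0],[50,85,-45,0,0],[50,110,-58,0,0],[50,123,-64,0,0],[50,123,-64,0,0]]'
python3 - <<'E'
from h import *
s=ctrl.read_state(); print(s["time_s"],s["ee_pos"],s["tcp_rot"],s["opening"])
for n in ["wrist","side","scene"]:
    p=ctrl.get_image(n); save(p,n+"1.png"); print(n,np.round(p["position"],3))
    marks(p,["probe_handle","holder_rim","guide_hole","carousel","instrument_corner"])
print(ctrl.read_state()["time_s"])
E
```

```text
time_s: 1.6
ee_pos: [0.2878, -0.3953, 0.3018]
tcp_rot: [0.994, 0.112, 0.0, 0.0]
contact_force: [0.5, -0.9, -0.7]
opening: 0.589
finger_force: 0.0
time_s: 2.1
ee_pos: [0.3931, -0.3063, 0.3012]
tcp_rot: [0.994, 0.113, 0.0, 0.0]
contact_force: [-1.2, -0.0, 0.0]
opening: 0.587
finger_force: 0.0
2.1 [ 0.39306365 -0.30628649  0.30123473] [9.93580139e-01 1.13130482e-01 2.61494663e-05 4.91813471e-06] 0.587327774311311
wrist [ 0.475 -0.287  0.443]
probe_handle 0.73 [ 0.4368 -0.4186  0.1762] [415. 182.]
probe_handle 0.69 [ 0.5613 -0.3937  0.1794] [447.  12.]
probe_handle 0.63 [ 0.4368 -0.3234  0.1542] [306. 153.]
holder_rim 0.75 [ 0.4438 -0.3254  0.1191] [307. 141.]
guide_hole 0.46 [ 0.4394 -0.3278  0.1564] [312. 152.]
side [-0.134  0.993  1.12 ]
probe_handle 0.55 [ 0.4352 -0.3256  0.1555] [365. 199.]
probe_handle 0.52 [ 0.5564 -0.3962  0.1749] [342. 173.]
guide_hole 0.87 [0.4364 0.1019 0.084 ] [292. 295.]
carousel 0.39 [ 0.4342 -0.1535 -0.0022] [337. 267.]
instrument_corner 0.3 [ 0.4367 -0.3315  0.1212] [365. 207.]
scene [-0.131  0.273  1.078]
holder_rim 0.6 [ 0.4401 -0.3281  0.1223] [374. 230.]
guide_hole 0.88 [0.443  0.098  0.0838] [246. 285.]
3.0
```

View pics/wrist1.png

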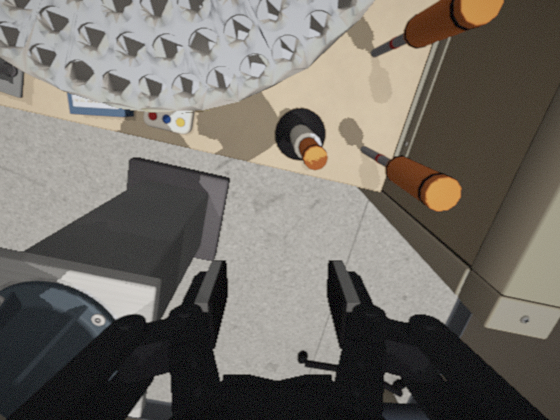

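The wrist view shows the small probe's top at (315,155) above its tube at (300,135). The two larger look-alikes are at (430,185) and (455,15), and the carousel rim is to the left. I'll refine the probe axis and the obstacle edges from pixels.

```bash
cat >> h.py <<'E'
def back(pic,uv,z):
    d=R.from_quat(pic["orientation"]).apply(np.linalg.solve(np.array(pic["K"]),[*uv,1.])); o=np.array(pic["position"]); return o+d*(z-o[2])/d[2]
E
python3 - <<'E'
from h import *
p=ctrl.get_image("wrist"); c=p["color"].astype(int)
m=((c[...,0]>190)&(c[...,1]>90)&(c[...,2]<90)).astype(np.uint8)
n,l,s,ce=cv2.connectedComponentsWithStats(m)
for i in range(1,n):
    if s[i,4]>60: print(s[i],ce[i].round(1),back(p,ce[i],.19).round(4))
for uv in [(100,108),(200,108),(290,75),(360,15)]: print("carousel",uv,back(p,uv,.189).round(3))
q=ctrl.get_image("scene")
for uv in [(219,293),(165,325)]: print("gc bottom",back(q,uv,0).round(3))
for uv in [(200,205),(126,215)]: print("gc top?",back(q,uv,.4).round(3))
t=ctrl.get_image("side"); c=t["color"].astype(int)
m=((c[...,0]>140)&(c[...,0]>2*c[...,1])&(c[...,2]<60)|(c[...,0]>190)&(c[...,1]>90)&(c[...,2]<70)).astype(np.uint8)
m[:, :355]=0;m[:,376:]=0
ys,xs=np.nonzero(m[186:]);ys+=186;print("side blob",xs.mean(),ys.mean(),ys.min(),ys.max(),back(t,(xs.mean(),ys.mean()),.155).round(4),proj(t,(.4385,-.327,.155)))
E
```

```text
[461   0  41  22 666] [479.1   8.6] [ 0.5641 -0.4113  0.19  ]
[426 176  34  33 872] [442.4 192.2] [ 0.4343 -0.4379  0.19  ]
carousel (100, 108) [ 0.439 -0.157  0.189]
carousel (200, 108) [ 0.456 -0.232  0.189]
carousel (290, 75) [ 0.494 -0.293  0.189]
carousel (360, 15) [ 0.542 -0.332  0.189]
gc bottom [0.499 0.17  0.   ]
gc bottom [0.463 0.347 0.   ]
gc top? [0.502 0.173 0.4  ]
gc top? [0.54  0.335 0.4  ]
side blob 365.15942028985506 197.52173913043478 188 207 [ 0.4391 -0.3338  0.155 ] [364.36007711 198.57933772]
```

Run:
```python
from h import *
p=ctrl.get_image("wrist"); c=cv2.cvtColor(p["color"],cv2.COLOR_RGB2HSV)[135:175,290:340]
m=((c[...,0]<20)&(c[...,1]>170)&(c[...,2]>170)).astype(np.uint8)
n,l,s,ce=cv2.connectedComponentsWithStats(m)
for i in range(1,n):
    if s[i,4]>20: u=ce[i]+[290,135];print(s[i],u,back(p,u,.19).round(4))
cc=p["color"][145:168:4,300:332:4]; print(cc.tolist()[2])
```

```text
[[114, 92, 78], [188, 132, 70], [210, 166, 93], [210, 166, 93], [209, 164, 93], [212, 164, 94], [210, 163, 88], [210, 194, 170]]
```

Run:
```python
from h import *
p=ctrl.get_image("wrist"); c=p["color"][130:180,285:345].astype(int)
m=((c[...,0]-c[...,2]>90)).astype(np.uint8)
n,l,s,ce=cv2.connectedComponentsWithStats(m)
for i in range(1,n):
    if s[i,4]>20:
        u=ce[i]+[285,130];print(s[i],u,back(p,u,.19).round(4))
        m2=(l==i).astype(np.uint8); print(cv2.minEnclosingCircle(np.argwhere(m2)[:,::-1].astype(np.float32)))
for P in [(.4385,-.328,.19),(.4385,-.328,.12)]: print(proj(p,P))
cv2.imwrite("pics/c1.png",cv2.resize(p["color"][120:190,270:360][...,::-1],None,fx=7,fy=7))
```

```text
[ 18  14  24  24 431] [314.24593968 155.71693735] [ 0.4399 -0.3262  0.19  ]
((29.297029495239258, 25.673267364501953), 11.796934127807617)
[315.97041752 157.96228039]
[307.80039837 145.91187598]
```

View pics/c1.png

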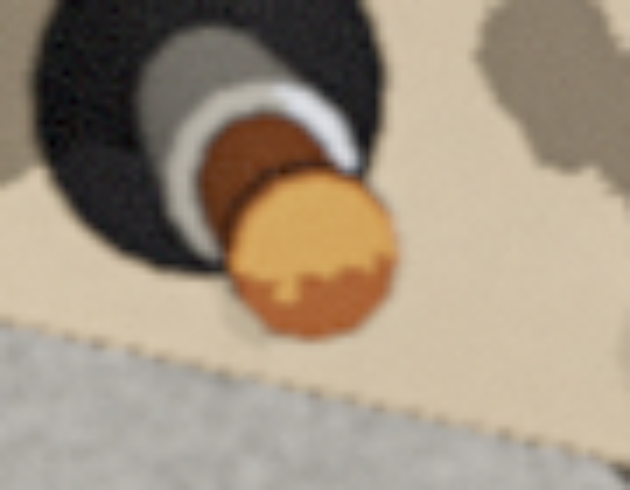

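The crop shows the small probe's round top centred at about (314,156), seated in the white tube. That gives an axis near (0.440, -0.326). Now I'll move over it and go down.

```bash
python3 -m handwheel '[[50,20,15,0,0],[50,40,30,0,0],[50,40.5,30.5,0,0],[50,40.5,30.5,35,0],[50,40.5,30.5,60,0]]' 40
python3 - <<'E'
from h import *
p=ctrl.get_image("wrist"); save(p,"w2.png")
s=ctrl.read_state(); print(s["ee_pos"])
c=p["color"].astype(int); m=((c[...,0]-c[...,2]>90)).astype(np.uint8)
n,l,st,ce=cv2.connectedComponentsWithStats(m)
for i in range(1,n):
    if st[i,4]>200: print(st[i],ce[i],back(p,ce[i],.19).round(4))
print(proj(p,(.4395,-.327,.19)))
E
```

```text
time_s: 3.75
ee_pos: [0.4381, -0.3272, 0.24]
tcp_rot: [0.994, 0.112, -0.0, -0.0]
contact_force: [0.7, 0.0, -0.2]
opening: 0.586
finger_force: 0.0
[ 0.4367334  -0.32612147  0.23604238]
[ 445   28   62   63 2918] [475.24503084  59.26319397] [ 0.5651 -0.4098  0.19  ]
[264 217  27  27 573] [277.21815009 229.87260035] [ 0.4417 -0.3261  0.19  ]
[ 406  264   47   43 1540] [428.77142857 285.27272727] [ 0.4243 -0.4386  0.19  ]
[277.87145669 233.17441156]
```

```bash
python3 -m handwheel '[[50,2,0,25,0],[50,2,0,60,0],[50,2,0,90,0],[50,2,0,100,0],[50,2,0,100,0]]' 40; python3 -m handwheel '[[10,0,0,0,0],[10,0,0,0,0],[10,0,0,0,0],[10,0,0,0,0],[10,0,0,0,0]]' 40; python3 -m handwheel '[[10,0,0,0,0],[10,0,0,0,0],[10,0,0,0,0],[10,0,0,0,0],[10,0,0,0,0]]' 40
```

```text
time_s: 4.3
ee_pos: [0.4401, -0.327, 0.141]
tcp_rot: [0.994, 0.112, -0.001, -0.001]
contact_force: [-0.4, 0.7, 0.9]
opening: 0.586
finger_force: 0.0
time_s: 4.8
ee_pos: [0.4411, -0.3277, 0.1429]
tcp_rot: [0.994, 0.112, 0.001, 0.001]
contact_force: [-0.4, 1.2, 6.8]
opening: 0.228
finger_force: 38.9
time_s: 5.3
ee_pos: [0.4411, -0.3277, 0.143]
tcp_rot: [0.994, 0.112, 0.001, 0.001]
contact_force: [-0.9, 1.2, 7.1]
opening: 0.222
finger_force: 38.9
```

```bash
python3 -m handwheel '[[10,0,0,-5,0],[10,0,0,-20,0],[10,0,0,-40,0],[10,0,0,-65,0],[10,0,0,-90,0]]' 40; python3 -m handwheel '[[10,0,0,-30,0],[10,0,0,-65,0],[10,0,0,-90,0],[10,0,0,-105,0],[10,0,0,-110,0]]'
python3 - <<'E'
from h import *
p=ctrl.get_image("wrist"); save(p,"w3.png"); q=ctrl.get_image("side"); save(q,"s3.png")
a=np.hstack([p["color"][::1,140:520],cv2.resize(q["color"][90:300,290:430],None,fx=2,fy=2)])
cv2.imwrite("pics/v3.png",a[...,::-1])
s=ctrl.read_state(); print(s["ee_pos"],s["opening"],s["finger_force"],s["time_s"])
marks(q,["probe_tip","probe_mark","probe_handle"]);marks(p,["probe_handle"])
E
```

```text
time_s: 5.8
ee_pos: [0.4404, -0.3271, 0.2328]
tcp_rot: [0.994, 0.112, 0.0, 0.0]
contact_force: [0.5, -0.1, -0.2]
opening: 0.223
finger_force: 39.0
time_s: 6.3
ee_pos: [0.4408, -0.3273, 0.3435]
tcp_rot: [0.994, 0.112, 0.001, 0.001]
contact_force: [-0.1, 0.2, -1.8]
opening: 0.222
finger_force: 39.0
[ 0.44050867 -0.32712991  0.34172211] 0.2208825490024376 39.03972387313843 6.4
probe_tip 0.5 [ 0.4372 -0.3263  0.2205] [366. 181.]
probe_mark 0.5 [ 0.4312 -0.0683 -0.003 ] [324. 283.]
probe_mark 0.43 [ 0.4386 -0.3285  0.283 ] [368. 164.]
probe_handle 0.63 [ 0.5573 -0.395   0.1766] [342. 173.]
probe_handle 0.48 [ 0.4353 -0.3277  0.351 ] [371. 144.]
probe_handle 0.86 [ 0.4347 -0.4172  0.1749] [360. 212.]
probe_handle 0.84 [ 0.5604 -0.3916  0.1779] [376.  79.]
probe_handle 0.63 [ 0.4375 -0.3292  0.3553] [280. 294.]
```

View pics/v3.png

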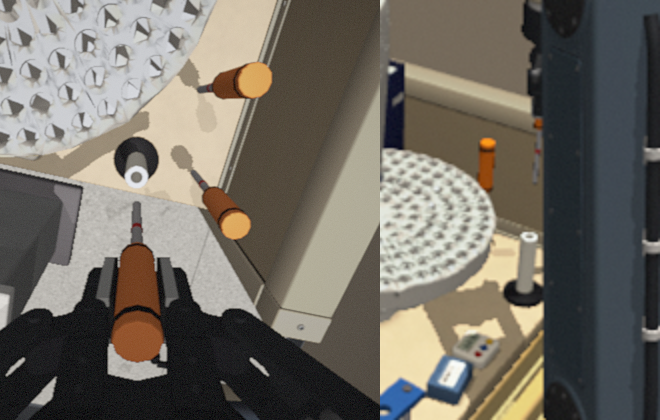

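The probe is out and upright. Its tip shows at about (275,205) in the wrist view, at roughly z = 0.22. I'll carry it in front of the carousel, with the tip also above the top of the disc.

```bash
python3 -m handwheel '[[10,-20,-32,0,0],[10,-40,-64,0,0],[10,-60,-96,0,0],[10,-51,-135,0,0.1],[10,-42,-174,0,0.2]]'; python3 -m handwheel '[[10,1,-39,0,0],[10,2,-79,0,0],[10,3,-118,0,0],[10,4,-158,0,0],[10,5,-197,0,0]]';  python3 -m handwheel '[[10,25,-25,0,0],[10,50,-45,0,0],[10,70,-60,0,0],[10,80,-68,0,0],[10,80,-68,0,0]]'
python3 - <<'E'
from h import *
s=ctrl.read_state(); print(s["ee_pos"],s["tcp_rot"],s["finger_force"],s["time_s"])
a=[]
for n in ["wrist","scene","side"]:
    p=ctrl.get_image(n); save(p,n+"4.png"); print(n); np.savez("pics/"+n+"4.npz",**{k:np.array(p[k]) for k in ["K","position","orientation","color"]})
    marks(p,["guide_hole","probe_tip","probe_mark","probe_handle","beaker"])
w=cv2.imread("pics/wrist4.png"); sc=cv2.imread("pics/scene4.png")[190:330,190:330]; si=cv2.imread("pics/side4.png")[150:340,230:340]
cv2.imwrite("pics/v4.png",np.hstack([w[:,130:430],cv2.resize(sc,(260,420)) if 0 else cv2.resize(sc,(260,260))[:].repeat(1,0) if 0 else cv2.copyMakeBorder(cv2.resize(sc,(260,260)),0,160,0,0,0),cv2.resize(si,(240,420))]))
E
```

```text
time_s: 7.1
ee_pos: [0.3599, -0.1658, 0.3408]
tcp_rot: [1.0, 0.01, -0.0, -0.0]
contact_force: [1.1, -0.6, -0.2]
opening: 0.225
finger_force: 39.2
time_s: 7.6
ee_pos: [0.3604, 0.0317, 0.3409]
tcp_rot: [1.0, 0.012, -0.0, -0.0]
contact_force: [0.8, -0.4, -1.4]
opening: 0.219
finger_force: 39.2
time_s: 8.1
ee_pos: [0.4395, 0.1006, 0.3405]
tcp_rot: [1.0, 0.013, -0.001, 0.0]
contact_force: [-0.5, -0.0, -1.4]
opening: 0.227
finger_force: 39.2
[0.43950309 0.10056886 0.34053021] [ 9.99916960e-01  1.28652373e-02 -7.43416247e-04  7.85703584e-05] 39.157480001449585 8.1
wrist
guide_hole 0.88 [0.4413 0.0987 0.0805] [279. 167.]
probe_tip 0.92 [0.434  0.103  0.2173] [275. 207.]
probe_mark 0.75 [0.4414 0.108  0.276 ] [267. 224.]
probe_handle 0.64 [0.4364 0.0998 0.3526] [280. 294.]
probe_handle 0.3 [ 0.4293 -0.0665 -0.0024] [385. 167.]
beaker 0.58 [ 0.4377  0.106  -0.0011] [273. 159.]
scene
probe_tip 0.54 [0.4384 0.1003 0.2174] [244. 260.]
probe_mark 0.54 [0.4357 0.1038 0.2781] [241. 247.]
probe_handle 0.49 [0.4399 0.103  0.355 ] [239. 227.]
side
guide_hole 0.93 [0.4374 0.1004 0.0873] [292. 293.]
guide_hole 0.41 [0.4313 0.0975 0.2176] [295. 257.]
probe_tip 0.67 [ 0.4338 -0.4193  0.0006] [374. 223.]
probe_tip 0.65 [0.4325 0.1015 0.216 ] [293. 258.]
probe_mark 0.65 [ 0.4325 -0.418   0.0781] [376. 205.]
probe_mark 0.63 [0.4399 0.1004 0.2802] [291. 237.]
probe_handle 0.74 [ 0.4371 -0.421   0.1791] [378. 179.]
probe_handle 0.67 [0.4342 0.0992 0.3502] [294. 215.]
probe_handle 0.59 [ 0.5542 -0.3952  0.1775] [343. 173.]
beaker 0.53 [0.4409 0.1002 0.0082] [291. 313.]
```

View pics/v4.png

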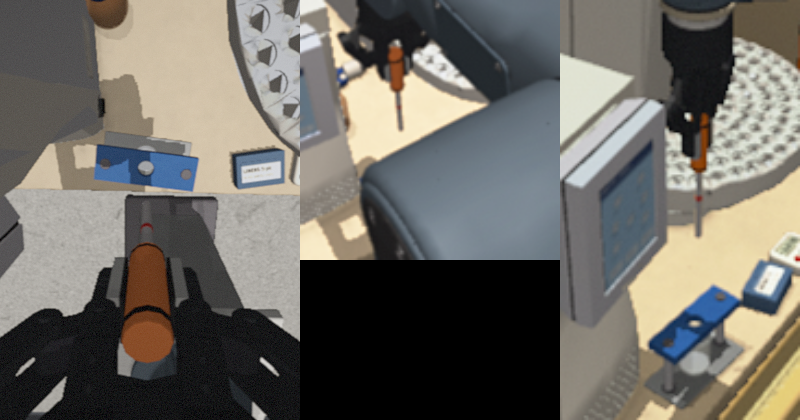

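The wrist view shows the rod above the bridge, with the hole at (276,167) and the probe tip at (277,203). In the side view the rod hangs over the hole at (292,293). I'll lower the tip to about 20 mm above the bridge and compare the two at nearly the same depth.

```bash
python3 -m handwheel '[[10,0,0,25,0],[10,0,0,60,0],[10,0,0,90,0],[10,0,0,108,0],[10,0,0,112,0]]'
python3 - <<'E'
from h import *
s=ctrl.read_state(); print(s["ee_pos"],s["tcp_rot"],s["finger_force"],s["time_s"])
for n in ["wrist","side"]:
    p=ctrl.get_image(n); save(p,n+"5.png"); print(n); np.savez("pics/"+n+"5.npz",**{k:np.array(p[k]) for k in ["K","position","orientation","color"]})
    marks(p,["guide_hole","probe_tip","probe_mark","probe_handle"])
    print(proj(p,(.44,.1,.085)),proj(p,(.44,.1,.106)))
w=cv2.imread("pics/wrist5.png")[130:270,200:360]; si=cv2.imread("pics/side5.png")[240:330,250:335]
cv2.imwrite("pics/v5.png",np.hstack([cv2.resize(w,(400,350),interpolation=2),cv2.resize(si,(371,350),interpolation=2) if 0 else cv2.resize(si,(331,350),interpolation=2)]))
E
```

```text
time_s: 9.5
ee_pos: [0.4383, 0.1, 0.2275]
tcp_rot: [1.0, 0.012, -0.002, 0.0]
contact_force: [0.0, 0.0, -0.7]
opening: 0.22
finger_force: 39.2
[0.43829916 0.10003425 0.22752859] [ 9.99921617e-01  1.24078994e-02 -1.66554389e-03  1.73123581e-04] 39.16534245014191 9.5
wrist
guide_hole 0.95 [0.441  0.103  0.0799] [274. 190.]
probe_tip 0.75 [0.4354 0.1027 0.1012] [274. 203.]
probe_mark 0.89 [0.4413 0.1027 0.1627] [274. 222.]
probe_handle 0.74 [0.4362 0.098  0.2393] [283. 292.]
[277.48462171 192.85775398] [277.55925857 199.64110279]
side
guide_hole 0.86 [0.4382 0.103  0.0863] [291. 294.]
probe_tip 0.73 [ 0.4388 -0.4221 -0.0025] [373. 223.]
probe_tip 0.54 [0.4348 0.1014 0.1081] [293. 288.]
probe_tip 0.42 [0.4391 0.1002 0.0071] [291. 314.]
probe_mark 0.73 [ 0.4319 -0.4187  0.0791] [377. 205.]
probe_mark 0.71 [0.4405 0.0997 0.1705] [291. 270.]
probe_handle 0.83 [ 0.4412 -0.4204  0.1759] [377. 180.]
probe_handle 0.71 [0.4339 0.102  0.2417] [293. 250.]
probe_handle 0.41 [ 0.5534 -0.3954  0.1753] [343. 173.]
[291.26834665 293.60049887] [291.28362813 287.96506488]
```

View pics/v5.png

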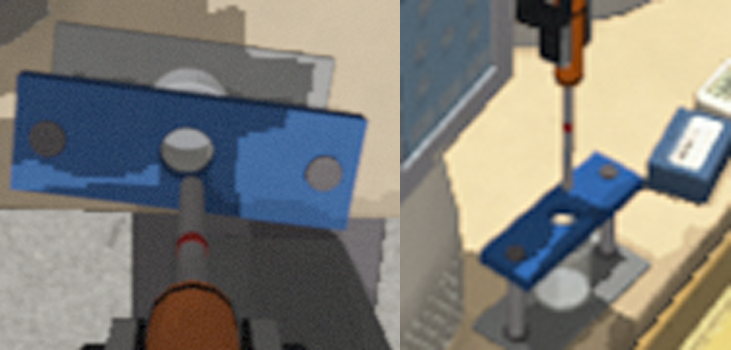

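The bridge hole is at about (275,190) and the tip at (277,201) in the wrist frame. In the side frame the hole is at (292,296) and the tip at (293,288.5). Next I'll fit the bridge outline and the rod in both cameras to get the offset.

```bash
cat > fit.py <<'E'
from h import *
from scipy.optimize import minimize, least_squares
import sys
def bridge(p,box):
    hsv=cv2.cvtColor(p["color"],cv2.COLOR_RGB2HSV); u0,u1,v0,v1=box
    m=((hsv[...,0]>100)&(hsv[...,0]<125)&(hsv[...,1]>140)&(hsv[...,2]>40)).astype(np.uint8)
    b=np.zeros_like(m); b[v0:v1,u0:u1]=m[v0:v1,u0:u1]
    n,l,s,_=cv2.connectedComponentsWithStats(b); k=1+np.argmax(s[1:,4]); b=(l==k).astype(np.uint8)
    h=cv2.convexHull(np.argwhere(b)[:,::-1].astype(np.int32)); M=np.zeros(b.shape,np.uint8); cv2.fillPoly(M,[h],255)
    big=cv2.resize(M[v0:v1,u0:u1],None,fx=4,fy=4)>127
    C=np.array([[x,y,z] for x in(-.022,.022) for y in(-.065,.065) for z in(.073,.085)])
    def cost(t):
        c,s=np.cos(t[2]),np.sin(t[2]); P=np.c_[t[0]+c*C[:,0]-s*C[:,1],t[1]+s*C[:,0]+c*C[:,1],C[:,2]]
        q=np.array([proj(p,a) for a in P]); q=((q-[u0,v0]+.5)*4-.5)
        H=cv2.convexHull(q.astype(np.float32)); I=np.zeros(big.shape,np.uint8); cv2.fillPoly(I,[np.round(H*16).astype(np.int32)],1,shift=4)
        return 1-(big&(I>0)).sum()/(big|(I>0)).sum()
    best=min((minimize(cost,[.44,.1,y],method="Nelder-Mead",options=dict(initial_simplex=[[.44,.1,y],[.446,.1,y],[.44,.106,y],[.44,.1,y+.1]])) for y in(-.1,0,.1)),key=lambda r:r.fun)
    return best.x,best.fun
def red(p,box):
    u0,u1,v0,v1=box; c=p["color"].astype(int)[v0:v1,u0:u1]
    w=np.clip(c[...,0]-1.6*np.maximum(c[...,1],c[...,2])-10,0,None)*((c[...,0]-c[...,2]<400)&(c[...,1]<1.35*c[...,2]+12))
    ys,xs=np.nonzero(w); ww=w[ys,xs]; return np.array([np.average(xs,weights=ww)+u0,np.average(ys,weights=ww)+v0]),len(xs)
E
python3 - <<'E'
from fit import *
P={n:dict(np.load(f"pics/{n}5.npz")) for n in ["wrist","side"]}
for n,bb,rb in [("wrist",(190,370,120,280),(265,287,215,237)),("side",(250,340,260,325),(284,300,264,280))]:
    p=P[n]; b,f=bridge(p,bb); r,k=red(p,rb)
    print(n,"bridge",b.round(4),round(f,3),"red",r.round(2),k, [back(p,r,z)[:2].round(4).tolist() for z in (.163,.166,.169)])
p=P["wrist"]; print("wrist tip",back(p,(276.8,200.5),.106)); print(p["color"][185:215:2,277].tolist())
for v in (206,212): print(p["color"][v,266:290].sum(-1).tolist())
print("side tip",back(P["side"],(292.9,288.4),.106))
E
```

```text
wrist bridge [ 0.4407  0.1023 -0.1129] 0.044 red [276.25 224.88] 34 [[0.4394, 0.1011], [0.4407, 0.1011], [0.4419, 0.1011]]
side bridge [ 0.4386  0.1022 -0.0882] 0.09 red [292.61 272.37] 4 [[0.4368, 0.0988], [0.435, 0.1016], [0.4332, 0.1044]]
wrist tip [0.43919978 0.10064255 0.106     ]
[[155, 158, 160], [159, 159, 164], [126, 127, 126], [94, 96, 90], [99, 98, 95], [101, 100, 95], [105, 103, 98], [25, 41, 57], [74, 75, 74], [82, 79, 78], [86, 81, 80], [84, 83, 83], [82, 81, 78], [85, 82, 83], [87, 88, 84]]
[195, 200, 200, 209, 192, 208, 230, 247, 240, 250, 255, 245, 231, 238, 223, 198, 152, 169, 141, 166, 189, 180, 193, 211]
[214, 205, 204, 189, 201, 213, 224, 232, 245, 250, 261, 246, 249, 236, 213, 189, 160, 156, 152, 152, 157, 154, 151, 160]
side tip [0.43543194 0.0990328  0.106     ]
```

```bash
python3 -m handwheel '[[10,1,-1,4,0],[10,2.5,-1.5,8,0],[10,2.5,-1.5,10,0],[10,2.5,-1.5,10,0],[10,2.5,-1.5,10,0]]'
python3 - <<'E'
from fit import *
s=ctrl.read_state(); print(s["ee_pos"],s["tcp_rot"],s["finger_force"],s["time_s"])
for n,bb,rb in [("wrist",(190,370,120,280),(265,290,215,240)),("side",(250,340,260,325),(284,300,264,284))]:
    p=ctrl.get_image(n); b,f=bridge(p,bb); r,k=red(p,rb)
    print(n,"bridge",b.round(4),round(f,3),"red",r.round(2),k, [back(p,r,z)[:2].round(4).tolist() for z in (.153,.156,.159)],proj(p,[*b[:2],.085]))
    save(p,n+"6.png"); marks(p,["guide_hole","probe_tip","probe_mark"])
w=cv2.imread("pics/wrist6.png")[170:230,245:305]; si=cv2.imread("pics/side6.png")[260:310,265:315]
cv2.imwrite("pics/v6.png",np.hstack([cv2.resize(w,(400,400),interpolation=2),cv2.resize(si,(400,400),interpolation=2)]))
E
```

```text
time_s: 10.5
ee_pos: [0.4416, 0.1017, 0.2192]
tcp_rot: [1.0, 0.012, -0.0, 0.0]
contact_force: [-0.3, -1.1, -1.2]
opening: 0.227
finger_force: 39.2
[0.44164516 0.10167516 0.21920092] [ 9.99923147e-01  1.23971769e-02 -9.91374102e-05  2.87750775e-05] 39.16457712650299 10.5
wrist bridge [ 0.4406  0.1026 -0.1081] 0.04 red [276.16 224.9 ] 33 [[0.4423, 0.1028], [0.4435, 0.1028], [0.4447, 0.1029]] [276.48544732 198.75350488]
guide_hole 0.64 [ 0.4345 -0.0684 -0.0034] [420. 185.]
guide_hole 0.58 [0.4391 0.0986 0.0837] [281. 200.]
probe_tip 0.91 [0.4339 0.1086 0.0939] [270. 209.]
probe_mark 0.79 [0.4416 0.1055 0.1569] [272. 228.]
side bridge [ 0.4386  0.1022 -0.0882] 0.086 red [291.68 275.86] 4 [[0.4374, 0.1023], [0.4356, 0.105], [0.4338, 0.1078]] [291.26142499 294.28039852]
guide_hole 0.95 [0.437  0.1035 0.0865] [291. 294.]
guide_hole 0.44 [ 0.432  -0.1529  0.0011] [337. 266.]
probe_tip 0.51 [ 0.4384 -0.4221 -0.0011] [373. 223.]
probe_mark 0.59 [ 0.4321 -0.4219  0.0797] [377. 204.]
probe_mark 0.52 [0.4402 0.1027 0.1561] [291. 275.]
```

View pics/v6.png

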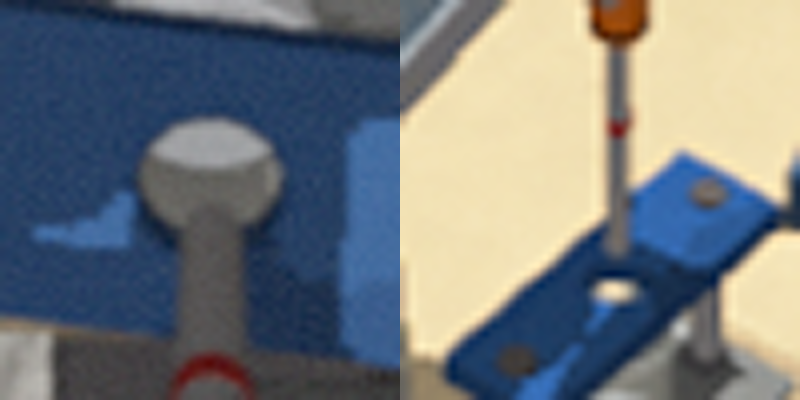

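In the wrist crop the rod (column 212) lines up with the hole (column 210). In the side crop the rod is at column 618 and the hole at 614, so the probe needs about 1.5–2 mm more in +x. I'll correct that and enter the hole.

```bash
python3 -m handwheel '[[10,1.7,0,0,0],[10,1.7,0,4,0],[10,1.7,0,12,0],[10,1.7,0,20,0],[10,1.7,0,25,0]]';  python3 -m handwheel '[[10,0,0,8,0],[10,0,0,18,0],[10,0,0,28,0],[10,0,0,35,0],[10,0,0,35,0]]'
python3 - <<'E'
from fit import *
s=ctrl.read_state(); print(s["ee_pos"],s["tcp_rot"],s["contact_force"],s["time_s"])
for n in ["wrist","side"]:
    p=ctrl.get_image(n); save(p,n+"7.png"); marks(p,["guide_hole","probe_mark"])
    print(proj(p,(.44,.102,.085)))
w=cv2.imread("pics/wrist7.png")[190:250,245:305]; si=cv2.imread("pics/side7.png")[260:310,265:315]
cv2.imwrite("pics/v7.png",np.hstack([cv2.resize(w,(400,400),interpolation=2),cv2.resize(si,(400,400),interpolation=2)]))
E
```

```text
time_s: 11.4
ee_pos: [0.4429, 0.1017, 0.1931]
tcp_rot: [1.0, 0.012, -0.001, 0.0]
contact_force: [0.2, 0.7, -0.3]
opening: 0.226
finger_force: 39.2
time_s: 11.9
ee_pos: [0.4429, 0.1017, 0.1582]
tcp_rot: [1.0, 0.012, -0.001, 0.0]
contact_force: [-1.1, 0.1, -0.1]
opening: 0.223
finger_force: 39.2
[0.44285373 0.10165273 0.15821427] [ 9.99922923e-01  1.23822182e-02 -9.03942103e-04  1.06146063e-04] [-1.06670742  0.06819764 -0.1180237 ] 11.9
guide_hole 0.62 [0.4395 0.098  0.0811] [283. 224.]
probe_mark 0.91 [0.4411 0.1064 0.0953] [271. 230.]
[277.14378943 225.62440934]
guide_hole 0.57 [0.4386 0.1017 0.0857] [291. 294.]
probe_mark 0.86 [ 0.4311 -0.418   0.0795] [377. 205.]
probe_mark 0.68 [0.441  0.1065 0.0978] [290. 291.]
[290.86948604 294.03581379]
```

View pics/v7.png

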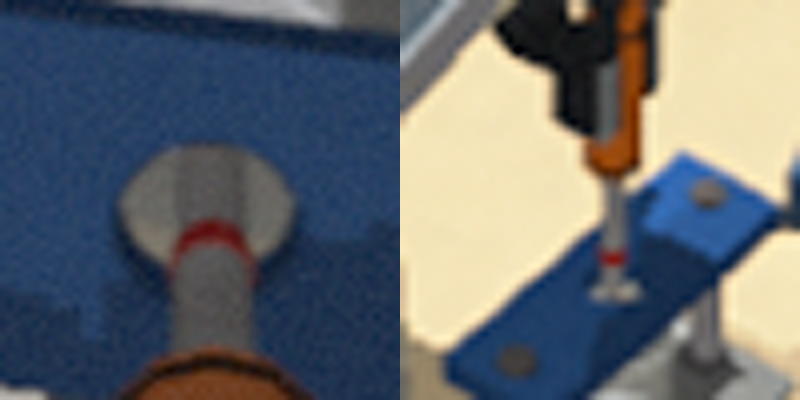

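The rod is centred in the hole: column 613 against 614 in the side crop, and 210 against 206 (about 0.4 mm) in the wrist crop. The red mark is still about 11 mm above the bridge top, so I'll go down that last bit.

```bash
python3 -m handwheel '[[10,0,0,3,0],[10,0,0,6,0],[10,0,0,9,0],[10,0,0,11,0],[10,0,0,11,0]]'; python3 -m handwheel '[[10,0,0,0,0],[10,0,0,0,0],[10,0,0,0,0],[10,0,0,0,0],[10,0,0,0,0]]'
python3 - <<'E'
from fit import *
for n,rb in [("wrist",(262,294,215,250)),("side",(284,300,286,300))]:
    p=ctrl.get_image(n); marks(p,["guide_hole","probe_mark","probe_handle","beaker"])
    try: print("red",red(p,rb))
    except Exception as e: print(e)
    print("expected",proj(p,(.44,.102,.085)))
s=ctrl.read_state(); print(s["ee_pos"],s["contact_force"],s["finger_force"],s["time_s"])
E
```

```text
time_s: 12.7
ee_pos: [0.4432, 0.1017, 0.148]
tcp_rot: [1.0, 0.012, -0.0, 0.0]
contact_force: [-0.1, -0.6, -0.6]
opening: 0.219
finger_force: 39.2
time_s: 13.2
ee_pos: [0.4434, 0.1017, 0.1483]
tcp_rot: [1.0, 0.012, 0.0, -0.0]
contact_force: [-0.2, -0.5, -0.1]
opening: 0.226
finger_force: 39.2
guide_hole 0.77 [0.4414 0.1006 0.082 ] [279. 228.]
probe_mark 0.59 [0.4436 0.1057 0.0841] [272. 226.]
probe_mark 0.22 [ 0.4257 -0.0643 -0.0048] [445. 213.]
probe_handle 0.68 [0.44   0.1003 0.157 ] [281. 290.]
probe_handle 0.21 [ 0.4425  0.0981 -0.0006] [281. 194.]
beaker 0.7 [ 4.403e-01  1.012e-01 -3.000e-04] [278. 196.]
red (array([276.26659552, 225.31099253]), 40)
expected [277.27508889 231.81231251]
guide_hole 0.67 [0.4394 0.1022 0.0846] [291. 294.]
guide_hole 0.55 [ 4.378e-01  1.000e-01 -3.000e-04] [292. 316.]
probe_mark 0.85 [ 0.4346 -0.4188  0.0799] [376. 204.]
probe_mark 0.52 [0.4412 0.1035 0.0873] [290. 294.]
probe_handle 0.61 [0.4368 0.1025 0.1583] [292. 274.]
beaker 0.63 [0.4411 0.0992 0.007 ] [291. 313.]
red (array([291.33047945, 295.        ]), 2)
expected [290.86948604 294.03581379]
[0.44335486 0.10173709 0.14826805] [ 0.22835905  0.58869625 -0.79459823] 39.16392624378204 13.7
```

```bash
python3 -c "
from rig import ctrl
print(ctrl.hand_in())"
```

```text
the job is handed in; nothing more can be done
None
```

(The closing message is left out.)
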